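Index the sooty fragment one stop round on its conservation turntable

ROBOT

A 7-joint arm with a two-finger parallel gripper is mounted at the origin on the work surface. World frame = base frame: x ahead of the robot, y to its left, z up, the work surface at z = 0. Lengths are in mm, angles in rad, forces in N, time in s.
With the tool pointing down it reaches from about 400 to 875 mm from the base axis. Payload 4.4 kg.
Tool frame: the origin (TCP) lies at the very end of the fingers, on their centre line; the grasp point (between the pads) lies 19 mm behind it (ctrl.grip_depth is the distance from the TCP to the grasp point, in mm); z points along the fingers, x is the direction in which the jaws open and shut, and the axes are right-handed (so a half turn about z gives the same grasp; the last joint's range is limited). The gripper opens to 85 mm and grips with 20 to 120 N. Pads are 22 mm wide; open, the fingers measure 114 mm over their backs; the gripper's body (76 mm by 85 mm) begins 54 mm behind the grasp point. The pads swing forward as they close: fully open they stand 13 mm farther back than shut.
Start: joints at [1.182, 0.628, 0.038, 1.517, -0.027, 0.996, -0.02], TCP at [206.223, -616.433, 231.313] pointing down, gripper open.
Joint ranges: [-3.06, 3.06], [-0.37, 2.12], [-1.25, 1.32], [0.18, 2.47], [-1.1, 4.24], [0.23, 1.98], [-2.94, 2.94]. Speed limits (rad/s): [2.57, 2.57, 3.14, 3.14, 3.14, 3.14, 3.14].

INTERFACE

Orientations are given as [roll, pitch, yaw] about the fixed x, y, z axes, in that order (R = Rz(yaw) Ry(pitch) Rx(roll)).
In Python, from cell import ctrl gives the robot as it stands.
- The arm moves only by the shell command python3 -m creep 'ROWS'. ROWS is JSON, a list of rows, each an object with "hand": the opening, from 0 (shut) to 1 (fully open); "travel": the shift along the tool's x, y, z in cm, a list of three; "angular": the turn, a rotation vector about the tool's x, y, z in degrees, a list of three. In form: [{"hand": hand, "travel": [tx, ty, tz], "angular": [rx, ry, rz]}, ...]. A call has 1 to 20 rows; each row is the pose to reach, as a shift and turn from the pose measured when the call began, along the tool's axes at that moment; what a row does not reach only later rows make up. A row lasts 1/10 s, in which the tool goes at most 50 mm and 8.59 degrees, less where a joint would pass 70% of its speed; a pose out of reach is approached as far as the arm can. A call with a gripper value outside its range is refused whole. The fingers move at their own pace and stop on an object; the grip force is fixed at half the most. Time passes only in rows, so rows that repeat a pose let the fingers close. It gives the time, the measured TCP pose, the force and the opening at its end, in the units of the state.
- ctrl.read_state(): the state, without advancing time (a new reading comes with each control period).
- ctrl.get_image(name): name is "side" or "top"; returns a dict with "frame" (480x640x3 uint8, red, green, blue), "fx", "fy", "cx", "cy" (pixels), "origin" and "orientation" of the camera in the world. Camera axes: x right, y down, z forward; pixel columns grow to the right and rows downward; lengths in mm; the calibration is good to about 2 mm. A picture is of the moment at which its call begins. There is no depth.
- ctrl.finish_job(): hands the job in, once; it reports no verdict.
Trained networks look in the newest picture that a camera, given by its name, has taken for a name from the list of things; names that differ only in an ending like _2 or _b are one class to them, and where a whole thing is asked for, a point or a joint stands for the part that bears it (a point fixed in the world has none). Each returns a list of dicts, best first, with "confidence" (0 to 1); they miss things now and then, are a little off and sometimes report something else, mostly with a low value. They report only what shows in the picture. A call takes as long as a camera call.
- ctrl.regions_of(camera, thing): "region" (480x640 bool, what is visible of it).
- ctrl.spot_point(camera, thing): "at" ([x, y, z] in mm, in world coordinates, good to about 4 mm: a listed point, or the origin of a listed thing).
The state is a dict: "clock": time; "qpos": joint angles; "qd": joint speeds; "tau": joint torques, N m; "eef_pos": TCP position; "tool_rot": TCP orientation; "force": force on the tool from outside, world axes, zero at the start; "torque": the same for the moment, N m; "width": finger opening in mm.
Only numpy, scipy, OpenCV 4.12 (cv2) and the standard library are available. Lean on these libraries where they do the work, as an engineer would, in place of code of your own. Each camera call takes 0.05 s, during which the arm holds its last target. There are 200 camera calls.

TASK

There are two small turntables on the bench. Take the one that carries the soot-blackened stone and turn it one stop counter-clockwise (seen from above), 60 degrees, so that its green knob leaves the white mark and stands at the orange mark, clicked into its stop. Do not turn the other turntable, with the pale stone, and let go when done.

Things in the scene. Friction and masses are not known exactly. Their poses are not given: they have to be found in the camera images.
- sooty_turntable (a joint): turntable with the soot-blackened stone block: aluminium disc, 208 mm diameter, on a fixed grey base. Angle in rad, counter-clockwise from above positive, starts near 0. Spring stops at 0 (knob at the white mark), 1.047 (orange), 2.094 (blue). Past half-way it flips to the next stop by itself and settles there; turning takes about 6 N at the knob.
- sooty_turntable_knob (a point): centre (half-way up) of the green upright cylindrical knob on that disc, 82 mm from the axis: 22 mm diameter, 45 mm tall, 57 to 102 mm above the bench. It moves with the disc. The stone clamped in the disc's middle reaches to 50 mm from the axis and 122 mm above the bench; its three brass clamps reach to 50 mm from the axis, none near the knob.
- sooty_turntable_axis (a point): point on that turntable's vertical axis at the disc's top face, 57 mm above the bench. The base (250 mm diameter) is fixed; the coloured marks are blocks on it at the disc's edge, 117 mm from the axis, tops 50 mm above the bench.
- pale_turntable_knob (a point): centre of the green knob of the other turntable, of the same build, which carries a round pale marble piece. It must stay where it is.

How it is judged (in metres and radians):
At the end, for the whole second after the job is handed in: The sooty stone's turntable is at rest in its orange stop (60 degrees, give or take 10), and the pale stone's turntable is where it was (its knob within 20 mm) (value of joint sooty_turntable between 0.872 and 1.222 rad and velocity of joint sooty_turntable between -0.1 and 0.1 rad/s and distance of pale_turntable_knob from where it was at the start of the episode below 0.02 m); the robot touches nothing.
It fails at once if the turntable with the pale stone is turned (its knob moves more than 20 mm) (distance of pale_turntable_knob from where it was at the start of the episode above 0.02 m).
It also fails if it takes over 35 s, if anything falls off the work surface, if the arm or the gripper's body presses on something with over 40 N, if the wrist force passes 120 N, or if a joint passes its speed limit or range.

## Working session

There is one attempt and no reset: what is moved stays moved. The work goes in short steps, Python scripts to look and compute and a shell command to move; the robot and the scene stay as the last step left them, time stands still between calls to the robot, and variables do not carry over. Pictures are saved under pics/ and viewed, about 8 in all and at most 12, crops included, and the job is handed in when it is done.

```bash
mkdir -p pics; python3 - <<'E'
from cell import ctrl
import cv2
s=ctrl.read_state();print({k:s[k] for k in('clock','eef_pos','tool_rot','width','force')})
for c in('top','side'):
    im=ctrl.get_image(c);cv2.imwrite(f'pics/{c}1.png',im['frame'][:,:,::-1]);print(c,im['origin'],im['orientation'],im['fx'],im['cx'],im['cy'])
    for t in('sooty_turntable_knob','sooty_turntable_axis','pale_turntable_knob'):
        print(t,[(r['at'],r['confidence']) for r in ctrl.spot_point(c,t)])
E
```

```text
{'clock': 0.0, 'eef_pos': array([ 206.01831269, -615.82102878,  230.40340964]), 'tool_rot': array([ 3.14154591e+00,  1.87952880e-03, -1.24796014e+00]), 'width': 85.30135448606357, 'force': array([-0.18503564, -0.52648071, -0.18475844])}
top [ 326.37017855   31.18993657 1103.02281992] [-2.96682721e+00  1.34702302e-03 -1.56642526e+00] 591.7770071363957 311.6926699794194 247.62769438036815
sooty_turntable_knob [([513.9, 297.1, 76.6], 0.59)]
sooty_turntable_axis []
pale_turntable_knob [([464.7, -190.5, 73.3], 0.83)]
side [ -13.60673398 -582.31394197  627.0253934 ] [-2.17149807 -0.01182245 -0.68048327] 618.7519935219053 315.42967101732273 248.11412318844606
sooty_turntable_knob [([513.5, 298.6, 75.6], 0.82)]
sooty_turntable_axis [([566.4, 243.9, 58.6], 0.62)]
pale_turntable_knob [([462.9, -189.9, 78.0], 0.73)]
```

View pics/top1.png

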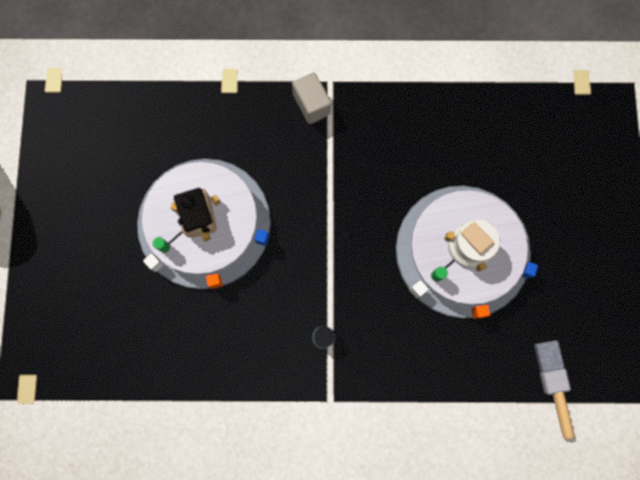

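View pics/side1.png

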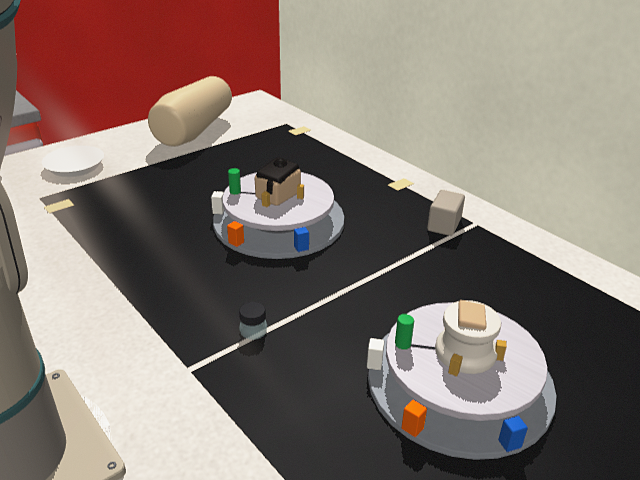

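The sooty table is on the left in the top view: knob at px (161,243), white mark (151,262), orange (213,281), blue (262,237). The pale one is on the right, with its knob at (440,273). I'll fit the axis from the marks and plan the poses.

```bash
cat > h.py <<'E'
import numpy as np
from scipy.spatial.transform import Rotation as R
def ray(im,u,v,z):
    d=R.from_euler('xyz',im['orientation']).apply([(u-im['cx'])/im['fx'],(v-im['cy'])/im['fy'],1])
    o=np.array(im['origin']);return (o+d*(z-o[2])/d[2])[:2]
def rel(s,p,yaw):
    "travel cm, angular deg to TCP p pointing down with jaw yaw (deg)"
    T=R.from_euler('xyz',s['tool_rot']);G=R.from_euler('xyz',[180,0,yaw],degrees=True)
    return (T.inv().apply(np.array(p)-s['eef_pos'])/10).round(2),np.degrees((T.inv()*G).as_rotvec()).round(1)
E
python3 - <<'E'
from cell import ctrl
from h import *
from scipy.optimize import least_squares
im=ctrl.get_image('top');si=ctrl.get_image('side')
P=[ray(im,u,v,50) for u,v in((151,262),(213,281),(262,237))]
K=ray(im,161,242,102);print('marks',P,'knob top',K,'side knob',ray(si,235,171,102))
m=lambda p:[p[0]+117*np.cos(p[2]+k*np.pi/3) for k in range(3)]+[p[1]+117*np.sin(p[2]+k*np.pi/3) for k in range(3)]
f=least_squares(lambda p:np.r_[m(p)]-np.r_[[q[0] for q in P],[q[1] for q in P]],[566,244,2.3])
print(f.x,np.degrees(f.x[2]),f.fun.round(1))
print('knob polar',np.hypot(*(K-f.x[:2])),np.degrees(np.arctan2(*(K-f.x[:2])[::-1])))
s=ctrl.read_state()
for p,y in(((206,-616,300),-71.5),((560,-230,300),-22),((514,298,300),44)):print(p,rel(s,p,y))
E
```

```text
marks [array([484.82709544, 322.53502581]), array([450.91688866, 209.76920318]), array([531.48369932, 123.59415874])] knob top [511.87423085 292.72575951] side knob [514.42073879 293.9723797 ]
[565.01921158 236.42640677   2.32454474] 133.186602778271 [ 0.1  0.2 -0.3 -0.8 -0.   0.8]
knob polar 77.42096676647878 133.34909511992333
(206, -616, 300) (array([-0.04,  0.01, -6.88]), array([-0.,  0., -0.]))
(560, -230, 300) (array([-25.42, -45.81,  -6.87]), array([ -0. ,   0. , -49.5]))
(514, 298, 300) (array([-76.95, -58.2 ,  -6.86]), array([  -0. ,    0. , -115.5]))
```

```bash
python3 -m creep '[{"hand":1,"travel":[0,0,-5],"angular":[0,0,0]},{"hand":0.6,"travel":[-2,-4,-7],"angular":[0,0,-5]},{"hand":0.6,"travel":[-25.4,-45.8,-7],"angular":[0,0,-49.5]},{"hand":0.6,"travel":[-25.4,-45.8,-7],"angular":[0,0,-49.5]},{"hand":0.6,"travel":[-25.4,-45.8,-7],"angular":[0,0,-49.5]},{"hand":0.6,"travel":[-25.4,-45.8,-7],"angular":[0,0,-49.5]},{"hand":0.6,"travel":[-25.4,-45.8,-7],"angular":[0,0,-49.5]},{"hand":0.6,"travel":[-25.4,-45.8,-7],"angular":[0,0,-49.5]},{"hand":0.6,"travel":[-25.4,-45.8,-7],"angular":[0,0,-49.5]},{"hand":0.6,"travel":[-25.4,-45.8,-7],"angular":[0,0,-49.5]},{"hand":0.6,"travel":[-25.4,-45.8,-7],"angular":[0,0,-49.5]},{"hand":0.6,"travel":[-25.4,-45.8,-7],"angular":[0,0,-49.5]},{"hand":0.6,"travel":[-25.4,-45.8,-7],"angular":[0,0,-49.5]},{"hand":0.6,"travel":[-25.4,-45.8,-7],"angular":[0,0,-49.5]}]'
python3 - <<'E'
from cell import ctrl
from h import *
s=ctrl.read_state();print(s['qpos'],rel(s,(510,297,200),43.2))
E
```

```text
clock: 1.9
eef_pos: [560.1, -229.9, 301.2]
tool_rot: [3.141, 0.0, -0.383]
force: [-0.7, -1.0, 0.5]
width: 51.4
[ 0.49586381  0.50471775 -0.24327096  1.55089263  0.1314926   1.10246456
 -0.16030715] (array([-24.31, -47.02,  10.1 ]), array([  0. ,   0. , -65.1]))
```

```bash
python3 -m creep '[{"hand":0.6,"travel":[-24.3,-47,0],"angular":[0,0,-65]},{"hand":0.6,"travel":[-24.3,-47,0],"angular":[0,0,-65]},{"hand":0.6,"travel":[-24.3,-47,0],"angular":[0,0,-65]},{"hand":0.6,"travel":[-24.3,-47,0],"angular":[0,0,-65]},{"hand":0.6,"travel":[-24.3,-47,0],"angular":[0,0,-65]},{"hand":0.6,"travel":[-24.3,-47,0],"angular":[0,0,-65]},{"hand":0.6,"travel":[-24.3,-47,0],"angular":[0,0,-65]},{"hand":0.6,"travel":[-24.3,-47,0],"angular":[0,0,-65]},{"hand":0.6,"travel":[-24.3,-47,0],"angular":[0,0,-65]},{"hand":0.6,"travel":[-24.3,-47,0],"angular":[0,0,-65]},{"hand":0.6,"travel":[-24.3,-47,0],"angular":[0,0,-65]},{"hand":0.6,"travel":[-24.3,-47,0],"angular":[0,0,-65]},{"hand":0.6,"travel":[-24.3,-47,10],"angular":[0,0,-65]},{"hand":0.6,"travel":[-24.3,-47,15],"angular":[0,0,-65]},{"hand":0.6,"travel":[-24.3,-47,15],"angular":[0,0,-65]},{"hand":0.6,"travel":[-24.3,-47,15],"angular":[0,0,-65]}]'
python3 - <<'E'
from cell import ctrl
from h import *
import cv2
s=ctrl.read_state();print(s['qpos'],rel(s,(510,297,68),43.2))
a,b=[ctrl.get_image(c)['frame'][:,:,::-1] for c in('top','side')]
cv2.imwrite('pics/2.png',cv2.hconcat([cv2.resize(a[130:330,70:330],(400,308)),cv2.resize(b[80:280,130:390],(400,308))]))
for c in('top','side'):print([(r['at'],r['confidence']) for r in ctrl.spot_point(c,'sooty_turntable_knob')])
E
```

```text
clock: 3.5
eef_pos: [507.3, 290.1, 144.9]
tool_rot: [-3.141, 0.015, 0.749]
force: [0.1, -1.1, 0.0]
width: 51.2
[-0.25288519  0.69360702 -0.5077389   1.76546243  0.44334635  0.81431512
 -0.22853764] (array([ 0.78, -0.32,  7.68]), array([-0. ,  0.9, -0.3]))
[]
[([510.1, 300.3, 77.3], 0.79)]
```

View pics/2.png

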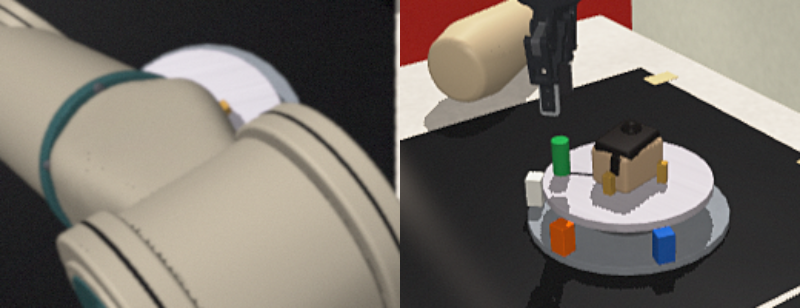

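The side crop shows the fingers end-on, just above the green knob (560,155), with the knob still near the white mark. Now I'll lower them around it.

```bash
python3 -m creep '[{"hand":0.6,"travel":[0.8,-0.3,0],"angular":[0,0.9,0]},{"hand":0.6,"travel":[0.8,-0.3,2],"angular":[0,0.9,0]},{"hand":0.6,"travel":[0.8,-0.3,4],"angular":[0,0.9,0]},{"hand":0.6,"travel":[0.8,-0.3,6],"angular":[0,0.9,0]},{"hand":0.6,"travel":[0.8,-0.3,7.5],"angular":[0,0.9,0]},{"hand":0.6,"travel":[0.8,-0.3,7.5],"angular":[0,0.9,0]},{"hand":0.6,"travel":[0.8,-0.3,7.5],"angular":[0,0.9,0]}]'
python3 - <<'E'
from cell import ctrl
from h import *
import cv2
s=ctrl.read_state();print(s['qpos'])
for d in range(0,63,6):
    t=np.radians(133.2+d);print(d,*rel(s,(566+82*np.cos(t),237+82*np.sin(t),70),43.2+d))
cv2.imwrite('pics/3.png',cv2.resize(ctrl.get_image('side')['frame'][80:280,130:390,::-1],(780,600)))
E
```

```text
clock: 4.4
eef_pos: [516.8, 305.7, 79.9]
tool_rot: [3.14, -0.022, 0.75]
force: [1.3, 1.8, 0.6]
width: 51.2
[-0.30312233  0.78359816 -0.44690422  1.79617649  0.51976061  0.657886
 -0.29824369]
0 [-1.14  0.18  0.97] [ 0.1 -1.2 -0.2]
6 [-1.99  0.23  0.95] [ 0.1 -1.2 -6.2]
12 [-2.84  0.36  0.93] [  0.2  -1.2 -12.2]
18 [-3.67  0.59  0.91] [  0.3  -1.2 -18.2]
24 [-4.47  0.9   0.9 ] [  0.3  -1.2 -24.2]
30 [-5.23  1.29  0.88] [  0.4  -1.2 -30.2]
36 [-5.95  1.76  0.87] [  0.5  -1.2 -36.2]
42 [-6.61  2.3   0.85] [  0.5  -1.2 -42.2]
48 [-7.22  2.91  0.84] [  0.6  -1.1 -48.2]
54 [-7.76  3.58  0.83] [  0.7  -1.1 -54.2]
60 [-8.22  4.3   0.82] [  0.7  -1.1 -60.2]
```

View pics/3.png

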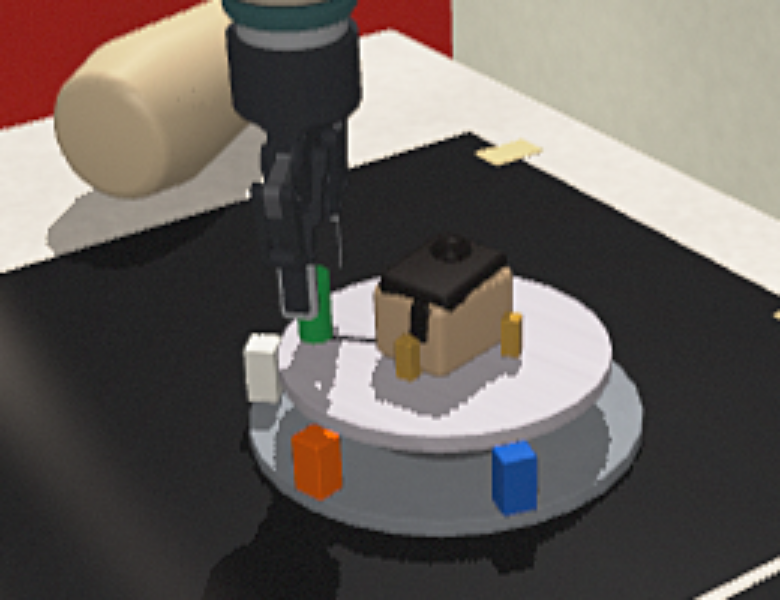

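The fingers straddle the knob, but the pose is about 10 mm off the target. I'll correct that first.

```bash
python3 -m creep '[{"hand":0.6,"travel":[-1.1,0.2,0.5],"angular":[0,-1.2,0]},{"hand":0.6,"travel":[-1.1,0.2,0.5],"angular":[0,-1.2,0]},{"hand":0.6,"travel":[-1.1,0.2,0.8],"angular":[0,-1.2,0]},{"hand":0.6,"travel":[-1.1,0.2,0.8],"angular":[0,-1.2,0]}]'
python3 - <<'E'
from cell import ctrl
from h import *
s=ctrl.read_state();print(s['qpos'],s['qd'].round(3))
for d in range(0,63,6):
    t=np.radians(133.2+d);print(d,*rel(s,(566+82*np.cos(t),237+82*np.sin(t),70),43.2+d))
E
```

```text
clock: 4.85
eef_pos: [510.4, 296.8, 71.8]
tool_rot: [3.14, -0.001, 0.75]
force: [0.1, 0.1, -0.7]
width: 51.4
[-0.30125167  0.79219694 -0.44132441  1.80828185  0.52251783  0.6578778
 -0.29847046] [-0.     0.001 -0.002 -0.004 -0.003  0.006  0.002]
0 [-0.05 -0.03  0.18] [ 0.1 -0.1 -0.2]
6 [-0.9   0.01  0.18] [ 0.1 -0.1 -6.2]
12 [-1.75  0.15  0.18] [  0.1  -0.1 -12.2]
18 [-2.58  0.38  0.18] [  0.1  -0.1 -18.2]
24 [-3.38  0.69  0.18] [  0.1  -0.1 -24.2]
30 [-4.14  1.08  0.18] [  0.1  -0.  -30.2]
36 [-4.86  1.55  0.18] [  0.1  -0.  -36.2]
42 [-5.52  2.09  0.18] [  0.1  -0.  -42.2]
48 [-6.13  2.7   0.18] [  0.1  -0.  -48.2]
54 [-6.67  3.37  0.18] [  0.1  -0.  -54.2]
60 [-7.13  4.09  0.18] [  0.1  -0.  -60.2]
```

```bash
python3 -m creep '[{"hand":0.6,"travel":[-0.5,0,0],"angular":[0,0,-3]},{"hand":0.6,"travel":[-0.9,0,0],"angular":[0,0,-6]},{"hand":0.6,"travel":[-1.3,0.1,0],"angular":[0,0,-9]},{"hand":0.6,"travel":[-1.75,0.15,0],"angular":[0,0,-12]},{"hand":0.6,"travel":[-2.2,0.3,0],"angular":[0,0,-15]},{"hand":0.6,"travel":[-2.6,0.4,0],"angular":[0,0,-18]},{"hand":0.6,"travel":[-3,0.5,0],"angular":[0,0,-21]},{"hand":0.6,"travel":[-3.4,0.7,0],"angular":[0,0,-24]},{"hand":0.6,"travel":[-3.8,0.9,0],"angular":[0,0,-27]},{"hand":0.6,"travel":[-4.15,1.1,0],"angular":[0,0,-30]},{"hand":0.6,"travel":[-4.5,1.3,0],"angular":[0,0,-33]},{"hand":0.6,"travel":[-4.85,1.55,0],"angular":[0,0,-36]},{"hand":0.6,"travel":[-5.5,2.1,0],"angular":[0,0,-42]},{"hand":0.6,"travel":[-6.1,2.7,0],"angular":[0,0,-48]},{"hand":0.6,"travel":[-6.7,3.4,0],"angular":[0,0,-54]},{"hand":0.6,"travel":[-7.1,4.1,0],"angular":[0,0,-60]},{"hand":0.6,"travel":[-7.1,4.1,0],"angular":[0,0,-60]},{"hand":0.6,"travel":[-7.1,4.1,0],"angular":[0,0,-60]},{"hand":0.6,"travel":[-7.1,4.1,0],"angular":[0,0,-60]}]'
python3 - <<'E'
from cell import ctrl
import cv2
a,b=[ctrl.get_image(c)['frame'][:,:,::-1] for c in('top','side')]
cv2.imwrite('pics/4.png',cv2.hconcat([cv2.resize(a[130:330,70:330],(400,308)),cv2.resize(b[80:280,130:390],(400,308))]))
E
```

```text
clock: 6.75
eef_pos: [486.4, 219.2, 71.9]
tool_rot: [3.14, -0.0, 1.796]
force: [-0.7, 0.8, -0.1]
width: 51.4
```

View pics/4.png

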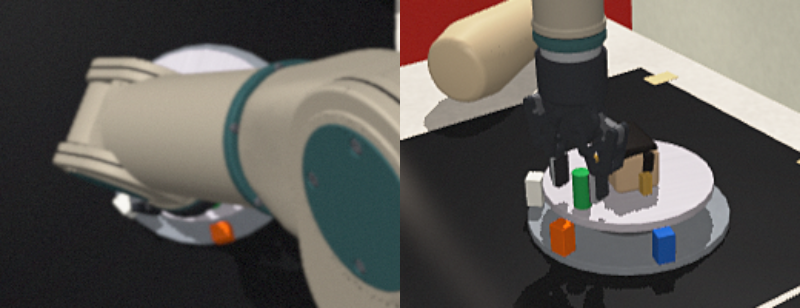

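The knob (582,188) now sits near the orange mark between the fingers, with almost no force. I'll lift straight up, move clear and check.

```bash
python3 -m creep '[{"hand":0.6,"travel":[0,0,-2],"angular":[0,0,0]},{"hand":0.6,"travel":[0,0,-4],"angular":[0,0,0]},{"hand":0.6,"travel":[0,0,-7],"angular":[0,0,0]},{"hand":0.6,"travel":[0,0,-11],"angular":[0,0,0]},{"hand":0.6,"travel":[0,0,-16],"angular":[0,0,0]},{"hand":0.6,"travel":[0,0,-20],"angular":[0,0,0]},{"hand":0.6,"travel":[-10,0,-20],"angular":[0,0,0]},{"hand":0.6,"travel":[-20,0,-20],"angular":[0,0,0]},{"hand":0.6,"travel":[-25,0,-20],"angular":[0,0,0]},{"hand":0.6,"travel":[-25,0,-20],"angular":[0,0,0]},{"hand":0.6,"travel":[-25,0,-20],"angular":[0,0,0]},{"hand":0.6,"travel":[-25,0,-20],"angular":[0,0,0]},{"hand":0.6,"travel":[-25,0,-20],"angular":[0,0,0]}]'
python3 - <<'E'
from cell import ctrl
from h import *
import cv2
I=[ctrl.get_image(c)['frame'][:,:,::-1] for c in('top','side')]
cv2.imwrite('pics/5.png',cv2.hconcat([cv2.resize(i,(400,300)) for i in I]))
for c in('top','side'):
  for t in('sooty_turntable_knob','pale_turntable_knob'):
    print(c,t,[(r['at'],r['confidence'],np.degrees(np.arctan2(r['at'][1]-237,r['at'][0]-566))%360-133.2) for r in ctrl.spot_point(c,t)])
print(ctrl.read_state()['qd'].round(3),ctrl.read_state()['force'])
E
```

```text
clock: 8.15
eef_pos: [542.1, -25.5, 271.7]
tool_rot: [3.14, -0.0, 1.794]
force: [-0.0, 0.6, -0.3]
width: 51.2
top sooty_turntable_knob [([489.7, 217.6, 78.3], 0.61, np.float64(61.06570777827906))]
top pale_turntable_knob [([465.3, -190.4, 75.2], 0.57, np.float64(123.54229568493162))]
side sooty_turntable_knob [([488.3, 220.5, 75.5], 0.62, np.float64(58.788961772137895))]
side pale_turntable_knob [([460.3, -188.2, 78.4], 0.67, np.float64(122.83987598401347))]
[ 0.006  0.001  0.004 -0.003  0.002  0.004  0.001] [-0.48169962  0.12669013 -0.60485892]
```

View pics/5.png

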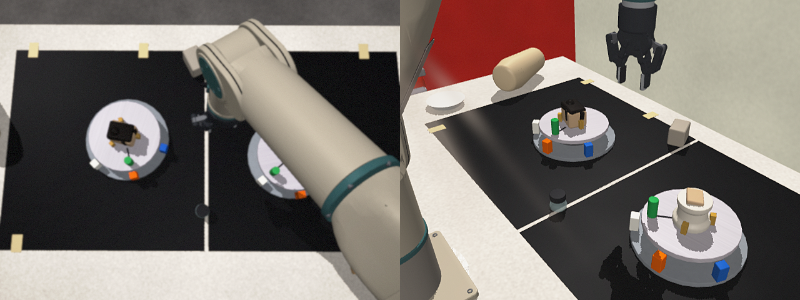

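The sooty knob (128,160 in the top view) stands at the orange mark at about 60°. The pale knob is unchanged and the arm is clear, so I'll hand the job in.

```bash
python3 -c "
from cell import ctrl
print(ctrl.finish_job())"
```

```text
the job is handed in; nothing more can be done
None
```

The turntable with the sooty stone is turned one stop counter-clockwise, with its knob at the orange mark, and the job is handed in. I lowered the half-open fingers around the knob, swung it along a 60° arc, lifted straight off and moved clear.

**Last checks:**
- **Sooty turntable:** the networks put the knob at 61° (top camera) and 59° (side camera) from the white mark, against a goal of 60° give or take 10°. I took one reading per camera after lifting clear and did not measure the turntable's speed.
- **Pale turntable:** its knob was within about 3 mm of its starting reading, which is within the networks' error.
- **Robot:** it was free of everything, with under 1 N at the wrist and the arm practically still. The time was about 8 s at hand-in.

**What disagreed:**
- **Axis position:** the network's value was about 7 mm off the one I fitted from the coloured marks. I used the fit, whose residuals were under 1 mm.
- **First descent:** it ended about 10 mm off target, and I corrected this before turning.

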